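# Open the solvent cabinet by its paddle latch

### The arm

A 7-joint arm with a two-finger parallel gripper is mounted at the origin on the work surface. World frame = base frame: x ahead of the robot, y to its left, z up, the work surface at z = 0. Lengths are in m, angles in rad, forces in N, time in s.
With the tool pointing down it reaches from about 0.425 to 0.925 m from the base axis. Payload 6.8 kg.
Tool frame: the origin (TCP) lies on the centre line of the jaws, within the pads' length; the fingertips stand 11 mm ahead of it and the grasp point (between the pads) lies 8 mm behind it; z points along the fingers, y is the direction in which the jaws open and shut (so a half turn about z gives the same grasp; the last joint's range is limited). The gripper opens to 85 mm and grips with 20 to 120 N. Pads are 22 mm wide; open, the fingers measure 114 mm over their backs; the gripper's body (76 mm by 85 mm) begins 54 mm behind the grasp point. The pads swing forward as they close: fully open they stand 13 mm farther back than shut.
Start: joints at [-1.4, 0.477, 0.022, 1.555, -0.011, 1.109, -0.083], TCP at [0.186, 0.649, 0.242] pointing down, gripper open.
Joint ranges: [-2.96, 2.96], [-0.34, 2.1], [-1.41, 1.46], [0.24, 2.44], [-1.37, 4.51], [0.17, 1.92], [-2.96, 2.96]. Speed limits (rad/s): [2.39, 2.39, 3.14, 3.14, 3.14, 3.14, 3.14].

### API

Orientations are given as a rotation vector (axis times angle).
In Python, from bench import r gives the robot as it stands.
- The arm moves only by the tool send_rows, never from a script. Its argument "deltas" is a list of rows, each a list of 7 numbers: the opening, from 0 (shut) to 1 (fully open), then the shift along the tool's x, y, z as a fraction of full scale, then the turn, a rotation vector about the tool's x, y, z as a fraction of full scale. In form: [[hand, x, y, z, ax, ay, az], ...]. A call has 1 to 20 rows; each row is the pose to reach, as a shift and turn from the pose commanded when the call began, along the tool's axes at that moment, turning the shorter way round; what a row does not reach only later rows make up. Full scale, the value 1, is 150 mm for a shift and 180 degrees for a turn. A row lasts 1/12 s, in which the tool goes at most 41.7 mm and 7.16 degrees, less where a joint would pass 70% of its speed; a pose out of reach is approached as far as the arm can. A call with a number of a shift or a turn outside -1 to 1 is refused whole. A call with a gripper value outside its range is refused whole. The fingers move at their own pace and stop on an object; "squeeze" is the grip in N (left out, the last holds). Time passes only in rows, so rows that repeat a pose let the fingers close. It gives the time, the measured TCP pose, the force and the opening at its end, in the units of the state.
- r.get_obs(): the state, without advancing time (a new reading comes with each control period).
- r.grab_frame(name): name is "scene" or "side" or "wrist"; returns a dict with "pixels" (400x640x3 uint8, red, green, blue), "camera_matrix" (3x3 intrinsics, pixels), "dist_coeffs" ([k1, k2, p1, p2, k3] as OpenCV has them; the pictures are not rectified), "rvec" (rotation vector, rad) and "tvec" (3), from world to camera coordinates, as OpenCV has them. Camera axes: x right, y down, z forward; pixel columns grow to the right and rows downward; lengths in m; the calibration is good to about 2 mm. A picture is of the moment at which its call begins. There is no depth.
- r.hand_in(): hands the job in, once; it reports no verdict.
The state is a dict: "clock": time; "joints": joint angles; "qvel": joint speeds; "tau": joint torques, N m; "tcp_pos": TCP position; "orientation": TCP orientation; "contact_force": force on the tool from outside, world axes, zero at the start; "moment": the same for the moment, N m; "grip_width": finger opening in m.
Only numpy, scipy, OpenCV 4.12 (cv2) and the standard library are available. Lean on these libraries where they do the work, as an engineer would, in place of code of your own. Each camera call takes 0.05 s, during which the arm holds its last target. There are 200 camera calls.

### The job

The yellow steel solvent cabinet on the studio table is shut: lift the black paddle on its door until you feel it come up against its soft stop, where the hidden pawl is clear, but do not force it on past the stop, and never drag on the door while the pawl is still caught. Keep the paddle up while you draw the door off its catch, then swing the door gently wide open, about three quarters of a right angle or more, and let the paddle go back down. Leave the bottles, jars and other things on the table and on the cabinet where they stand.

Things in the scene. Friction and masses are not known exactly. Their poses are not given: they have to be found in the camera images.
- door (a joint): Yellow cabinet door, 240 wide x 266 high x 18 mm thick, lower edge 12 mm above the table, hinged on a vertical line at its left edge as you face the door. Radians: 0 shut, grows as it swings out, 1.75 fully open. It stays where it is left (hinge friction 0.12 N m, no spring). Shut, it can rattle about 1.5 mm at the latch before the pawl catches.
- paddle (a joint): Angle of the black paddle, radians: 0 at rest, blade drooping 0.5 rad below level; grows as its outer end is lifted, 1.1 at most. Spring return: about 2 N at the grip at first, 5 N near the end. Hidden free play, different each time, comes before it moves the pawl, so the pawl clears anywhere between 0.25 and 0.75 rad; its soft stop begins 4 to 6 mm of lift (at the grip) later.
- paddle_grip (a point): Where to take the paddle: mid-width, mid-thickness of the blade, 75 mm from its pivot. The blade is 40 mm wide (level, along the door), 12 mm thick, and reaches 97 mm out from the pivot. Pinch it from above by its two side edges; turn the fingers with the blade, or pinch lightly, as friction of the blade turning in the pinch adds to the lift felt. y axis: along the pivot.
- paddle_pivot (a point): Pivot of the paddle: a level axis along the door's width (y of this point), 2 mm behind the door's outer face, 225 mm above the table, 170 mm from the hinge line; the cabinet's top is 55 mm higher. The grip goes round it on a 75 mm radius as the paddle lifts.
- door_hinge (a point): A point on the door's vertical hinge line, at paddle pivot height (225 mm above the table), in the plane of the door's outer face. Its x axis is the door's inward normal (-x points out of the front), y runs from the free edge to the hinge; both turn with the door.
- cabinet: Yellow steel bench cabinet for solvents, 250 wide x 220 deep x 280 mm high, fixed to the table. Origin: centre of its underside; its front with the door faces its own -x, the hinge is at its +y side, z up. A paddle latch with a steel dish sits near the top of the door; a red and white diamond lower down.
- keeper: Steel lip, 70 mm long, under the front of the cabinet's top frame, hidden by the shut door. The pawl stands 7 mm up behind it. Origin: middle of the lip's lower edge. Over 20 N of drag from the caught pawl bends it; a freed door follows a pull of about 1 N.
- latch_case: Latch case on the inside of the door, hidden when shut. At the end of its travel the pawl lands on the case's rubber sill: this is the paddle's stop, felt as a lift force that climbs steeply past 5 N. A lift of 8 to 10 N at the grip is surely on the stop; the sill takes 36 N from the pawl, reached at 13 to 17 N of lift. Origin: on the hinge line at table height.
- ochre_bottle: Yellow paint bottle with a white cap, 60 mm across, 140 mm high, loose; origin at its foot. Leave it alone.
- brown_bottle: Brown paint bottle with a black cap, 52 mm across, 120 mm high, loose; origin at its foot. Leave it alone.
- dark_jar: Small glass ink jar with a black cap, 48 mm across, 60 mm high, loose; origin at its foot. Leave it alone.
- water_jar: Open glass water jar, 70 mm across, 100 mm high, loose; origin at its foot. Leave it alone.
- black_vase: Black waisted vase, 60 mm across, 170 mm high, loose; origin at its foot. Leave it alone.
- flat_brush: Flat paint brush, 200 mm long, lying loose on the table; origin under its middle. Leave it alone.
- wax_tin: Flat steel tin, 70 mm across, 35 mm high, standing loose on top of the cabinet towards its back; origin at its foot. Leave it alone.

How it is judged:
On the way:
1. the door is drawn clear of its catch while the paddle is held up (value of joint door above 0.12 rad and value of joint paddle above 0.25 rad), for 0.1 s.
At the end, for the whole second after the job is handed in: The door stands open by more than 1.15 rad (66 degrees) and is still, the paddle is back down (under 0.1 rad), and every loose thing is within 30 mm of where it stood (value of joint door above 1.15 rad and value of joint paddle below 0.1 rad and velocity of joint door between -0.05 and 0.05 rad/s and distance of each of ochre_bottle, brown_bottle, dark_jar, water_jar, black_vase, flat_brush, wax_tin from where it was at the start of the episode below 0.03 m); the robot touches nothing.
It fails at once if the door is dragged against the caught pawl: over 20 N on the keeper (contact force between keeper and anything else above 20 N).
It fails at once if the paddle is forced past its stop: over 36 N on the latch case (contact force between latch_case and anything else above 36 N).
It fails at once if the door is flung: faster than 2 rad/s (velocity of joint door above 2 rad/s or velocity of joint door below -2 rad/s).
It fails at once if a loose thing is knocked or shifted by more than 30 mm (distance of any of ochre_bottle, brown_bottle, dark_jar, water_jar, black_vase, flat_brush, wax_tin from where it was at the start of the episode above 0.03 m).
It also fails if it takes over 64 s, if anything falls off the work surface, if the arm or the gripper's body presses on something with over 40 N, if the wrist force passes 120 N, or if a joint passes its speed limit or range.

## Working session

There is one attempt and no reset: what is moved stays moved. The work goes in short steps, Python scripts to look and compute and a tool call to move; the robot and the scene stay as the last step left them, time stands still between calls to the robot, and variables do not carry over. Pictures are saved under pics/ and viewed, about 8 in all and at most 12, crops included, and the job is handed in when it is done.

Besides the shell and the picture viewer there is one more tool, called after ">>>" as name(argument=value, ...) on one line, values as JSON. send_rows: Moves the arm, as the interface text tells. Shift numbers are shares of 150 mm and turn numbers shares of 180 degrees, none past 1 either way. Its arguments: {"type":"object","properties":{"deltas":{"type":"array","items":{"type":"array","items":{"type":"number"}}},"squeeze":{"type":"number"}},"required":["deltas"]}

```bash
mkdir -p pics; python3 - <<'E'
from bench import r
import cv2,json
o=r.get_obs();print(o)
for n in("scene","side"):
    f=r.grab_frame(n);cv2.imwrite(f"pics/{n}0.png",f["pixels"][:,:,::-1])
    print(n,f["camera_matrix"],f["dist_coeffs"],f["rvec"],f["tvec"])
E
```

```text
{'clock': 0.0, 'joints': array([-1.40008384,  0.47780278,  0.02230377,  1.55644203, -0.01152614,
        1.10930218, -0.0830711 ]), 'qvel': array([-0.00161324,  0.0004611 , -0.00074821,  0.00099914,  0.00043413,
        0.00103802, -0.00146933]), 'tau': array([ 9.62800698e-06, -5.96457160e+01,  1.60791781e+00, -2.81196392e+01,
        1.24032740e-02,  9.38346639e-03,  6.01281329e-06]), 'tcp_pos': array([0.18559678, 0.64838964, 0.24132718]), 'orientation': array([-4.36408012e-01, -3.11097240e+00,  2.85944677e-03]), 'contact_force': array([ 0.12341138, -0.26834198, -0.49995164]), 'moment': array([-0.02856797,  0.0122349 ,  0.04099315]), 'grip_width': 0.08558461989810251}
scene [[377.1973905    0.         315.31555936]
 [  0.         377.1973905  198.76308936]
 [  0.           0.           1.        ]] [-0.02597148  0.          0.          0.          0.        ] [ 1.52436881  2.27687012 -0.65646645] [ 0.26134014 -0.38257301  1.44755796]
side [[396.76636122   0.         313.80457363]
 [  0.         396.76636122 199.28535377]
 [  0.           0.           1.        ]] [-0.09980309  0.          0.          0.          0.        ] [ 2.06164897 -0.74418126  0.40306983] [-0.4790348   0.34957822  0.76774847]
```

View pics/scene0.png

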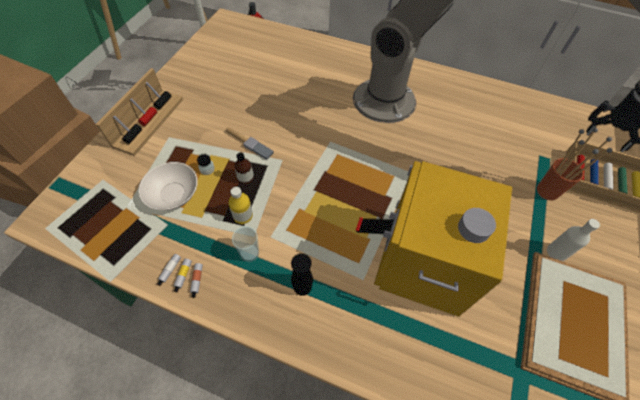

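View pics/side0.png

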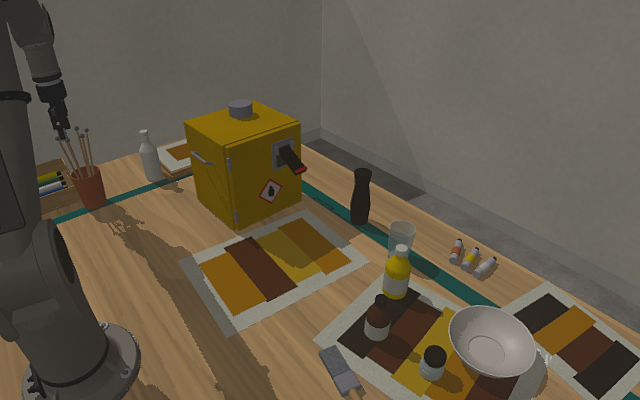

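Scene view: the cabinet is at about (445,235) and its paddle at (375,226). Side view: the door is at (265,180) and the paddle at (290,160). I'll enlarge both to read the corners.

```bash
python3 - <<'E'
import cv2
a=cv2.imread("pics/scene0.png")[150:320,345:525];b=cv2.imread("pics/side0.png")[90:240,175:315]
cv2.imwrite("pics/c1.png",cv2.resize(a,None,fx=4,fy=3.5,interpolation=2)) if 0 else cv2.imwrite("pics/c1.png",cv2.resize(a,None,fx=3.5,fy=3.5,interpolation=2))
cv2.imwrite("pics/c2.png",cv2.resize(b,None,fx=4,fy=4,interpolation=2))
E
```

```text
(no output)
```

View pics/c1.png

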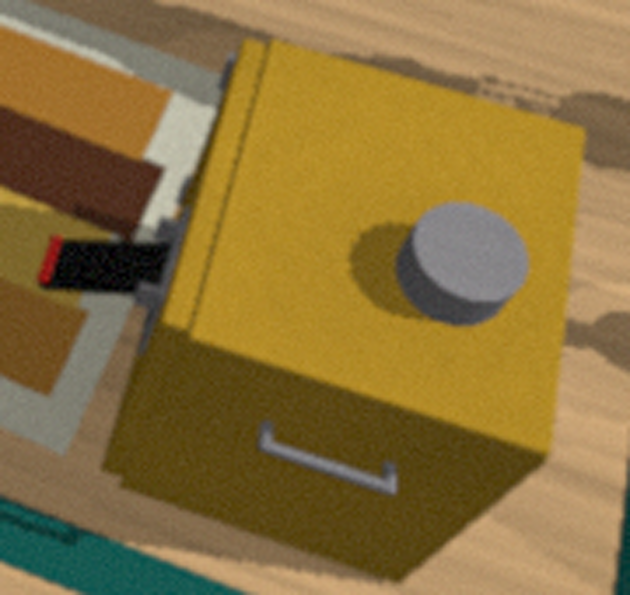

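View pics/c2.png

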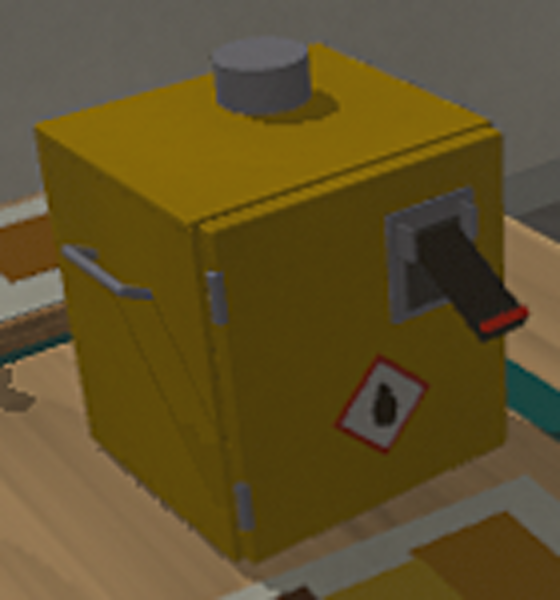

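Scene crop: top corners at (269,41), (585,128), (545,457) and (190,338), with door outer top edge from (245,41) to (163,325). Side crop: top corners at (37,127), (192,225) and (492,123), and the paddle's red tip at about (503,322). Next I fit the pose.

```bash
cat > h.py <<'E'
from bench import r
import numpy as np,cv2
from scipy.spatial.transform import Rotation as R
from scipy.optimize import least_squares
E
python3 - <<'E'
from h import *
F={n:r.grab_frame(n) for n in("scene","side")}
def pr(n,P):
    f=F[n];return cv2.projectPoints(np.array(P,float),f["rvec"],f["tvec"],f["camera_matrix"],f["dist_coeffs"])[0].reshape(-1,2)
# local pts: (kind)
s=lambda u,v:((u+.5)/3.5+344.5,(v+.5)/3.5+149.5); t=lambda u,v:((u+.5)/4+174.5,(v+.5)/4+89.5)
def pts(p):
    x,y,a,d,h=p  # d: depth half front frame->, door face at -d ; h hinge y
    c,sn=np.cos(a),np.sin(a)
    L=lambda X,Y,Z:[x+c*X-sn*Y,y+sn*X+c*Y,Z]
    FH,FF,BH,BF=L(-.11,.125,.28),L(-.11,-.125,.28),L(.11,.125,.28),L(.11,-.125,.28)
    DH,DF=L(-d,h,.278),L(-d,h-.24,.278)
    tip=L(-d+.002-.097*np.cos(.5),h-.17,.225-.097*np.sin(.5))
    return FH,FF,BH,BF,DH,DF,L(.11,.125,0),L(-d,h,.012),tip
def res(p):
    FH,FF,BH,BF,DH,DF,B0,D0,tip=pts(p)
    A=pr("scene",[FH,BH,BF,FF,DH,DF,tip])-[s(269,41),s(585,128),s(545,457),s(190,338),s(245,41),s(163,325),s(46,262)]
    B=pr("side",[BH,FH,FF,DH,DF,B0,D0,tip])-[t(37,127),t(192,225),t(492,123),t(207,235),t(502,133),t(95,437),t(250,562),t(503,325)]
    return np.r_[A.ravel(),B.ravel()]
q=None
for a in np.arange(0,6.3,.7):
    o=least_squares(res,[.6,-.3,a,.128,.12],loss="soft_l1")
    if q is None or o.cost<q.cost:q=o
p=q.x;print(p,q.cost);print(res(p).reshape(-1,2).round(1))
x,y,a,d,h=p;c,sn=np.cos(a),np.sin(a);W=lambda X,Y:(x+c*X-sn*Y,y+sn*X+c*Y)
print("hinge",W(-d,h),"pivot",W(-d+.002,h-.17),"grip",W(-d+.002-.075*np.cos(.5),h-.17),.225-.075*np.sin(.5))
print("outward",-c,-sn)
o=r.get_obs();print(o["tcp_pos"],R.from_rotvec(o["orientation"]).as_matrix().round(3))
def tri(a,b):
    from numpy.linalg import svd
    rows=[]
    for n,u in(("scene",a),("side",b)):
        f=F[n];m=cv2.undistortPoints(np.array([[u]],float),f["camera_matrix"],f["dist_coeffs"])[0,0]
        P=np.c_[cv2.Rodrigues(f["rvec"])[0],np.ravel(f["tvec"])];rows+=[m[0]*P[2]-P[0],m[1]*P[2]-P[1]]
    v=svd(np.array(rows))[2][-1];return (v[:3]/v[3]).round(3)
print("vase",tri((302,258),(363,170)),"ochre",tri((235,191),(402,248)),"brown",tri((242,157),(382,300)),"jar",tri((247,230),(402,224)))
E
```

```text
[0.60440061 0.30731636 1.60040526 0.12444395 0.12087197] 8.61372703172642
[[-0.5 -1.2]
 [-0.1  0.3]
 [ 1.   0.5]
 [-2.1 -0. ]
 [ 0.1 -1.1]
 [-0.5 -0.4]
 [ 0.6  0.9]
 [-0.7 -1.8]
 [-0.6 -1.2]
 [ 0.8 -1.2]
 [ 0.1 -1.5]
 [-0.  -1.1]
 [-0.5  1.1]
 [ 0.2  0.3]
 [ 0.   0.6]]
hinge (np.float64(0.48726573971957887), np.float64(0.17934858058079065)) pivot (np.float64(0.6571320173568402), np.float64(0.1863804879792714)) grip (np.float64(0.6590805541937128), np.float64(0.12059064499838647)) 0.18904308460468477
outward 0.02960461190379202 -0.9995616874180532
[0.18568496 0.64863212 0.24170965] [[-0.961  0.275 -0.   ]
 [ 0.275  0.961 -0.001]
 [-0.    -0.001 -1.   ]]
vase [0.797 0.002 0.178] ochre [ 0.666 -0.255  0.138] brown [ 0.536 -0.312  0.11 ] jar [ 0.756 -0.178  0.117]
```

The fit is good (residuals about 1 px). The cabinet faces -y, with the grip near (0.659, 0.121, 0.189). I'll rise first, then cross above the cabinet.

>>> send_rows(deltas=[[1, 0, 0, -0.25, 0, 0, 0], [1, 0, 0, -0.5, 0, 0, 0], [1, 0, 0, -0.75, 0, 0, 0], [1, 0, 0, -1, 0, 0, 0], [1, -0.2, -0.13, -1, 0, 0, 0], [1, -0.4, -0.25, -1, 0, 0, 0], [1, -0.6, -0.38, -1, 0, 0, 0], [1, -0.8, -0.5, -1, 0, 0, 0], [1, -1, -0.63, -1, 0, 0, 0], [1, -1, -0.63, -1, 0, 0, 0]])

```text
clock: 1.03
tcp_pos: [0.3112, 0.5104, 0.393]
orientation: [0.454, 3.105, -0.003]
contact_force: [1.8, 0.9, 0.3]
grip_width: 0.0855
```

>>> send_rows(deltas=[[1, -0.2, -0.13, 0, 0, 0, 0], [1, -0.4, -0.25, 0, 0, 0, 0], [1, -0.6, -0.38, 0, 0, 0, 0], [1, -0.8, -0.5, 0, 0, 0, 0], [1, -1, -0.63, 0, 0, 0, 0], [1, -1, -0.63, 0, 0, 0, 0]])

```text
clock: 1.53
tcp_pos: [0.4281, 0.3774, 0.3927]
orientation: [0.454, 3.105, -0.004]
contact_force: [0.7, -0.3, -0.1]
grip_width: 0.0856
```

>>> send_rows(deltas=[[1, -0.2, -0.13, 0, 0, 0, 0], [1, -0.4, -0.25, 0, 0, 0, 0], [1, -0.6, -0.38, 0, 0, 0, 0], [1, -0.8, -0.5, 0, 0, 0, 0], [1, -1, -0.63, 0, 0, 0, 0], [1, -1, -0.63, 0, 0, 0, 0]])

```text
clock: 2.03
tcp_pos: [0.5448, 0.2447, 0.3924]
orientation: [0.454, 3.106, -0.005]
contact_force: [0.3, -1.6, 0.4]
grip_width: 0.0855
```

```bash
cat >> h.py <<'E'
import json,os
HX,HY,ALPHA=0.48727,0.17935,1.60041   # hinge, cabinet yaw
def target(phi,th,lead=.008,back=0.,lean=0.,ext=.075):
    """TCP pose with grasp on the blade; phi paddle, th door, back = retreat along tool -z"""
    a=ALPHA-th; out=-np.array([np.cos(a),np.sin(a),0]); w=np.array([-np.sin(a),np.cos(a),0]) # w: free->hinge
    b=.5-phi; up=np.array([0,0,1.])
    piv=np.array([HX,HY,.225])-w*.17-out*.002
    g=piv+ext*(np.cos(b)*out-np.sin(b)*up)
    bl=b+lean
    X=-(np.cos(bl)*out-np.sin(bl)*up); Z=-(np.sin(bl)*out+np.cos(bl)*up); Y=np.cross(Z,X)
    return g+(lead-back)*Z, np.c_[X,Y,Z]
def row(P0,M0,P,M):
    return np.r_[M0.T@(P-P0)/.15, R.from_matrix(M0.T@M).as_rotvec()/np.pi].round(3)
def meas():
    o=r.get_obs();return o["tcp_pos"],R.from_rotvec(o["orientation"]).as_matrix()
def apply(P0,M0,w):
    w=np.array(w,float);return P0+M0@w[:3]*.15, M0@R.from_rotvec(w[3:]*np.pi).as_matrix()
def save(P,M):np.savez("cmd.npz",P=P,M=M)
def load():
    d=np.load("cmd.npz");return d["P"],d["M"]
E
python3 - <<'E'
from h import *
P,M=meas();print(P)
T=target(0,0,back=.10);print(T[0],T[1].round(2));print(row(P,M,*T))
E
```

```text
[0.54484598 0.24474743 0.39235474]
[0.66039108 0.07650507 0.26978068] [[-0.03  1.   -0.01]
 [ 0.88  0.03  0.48]
 [ 0.48  0.   -0.88]]
[-1.056 -0.852  0.823 -0.1    0.139  0.39 ]
```

>>> send_rows(deltas=[[1, -0.2, -0.17, 0, -0.01, 0.014, 0.039], [1, -0.4, -0.34, 0, -0.02, 0.028, 0.078], [1, -0.6, -0.5, 0, -0.03, 0.042, 0.117], [1, -0.8, -0.7, 0, -0.04, 0.056, 0.156], [1, -1, -0.85, 0, -0.05, 0.07, 0.195], [1, -1, -0.85, 0, -0.06, 0.083, 0.234], [1, -1, -0.85, 0.1, -0.07, 0.097, 0.273], [1, -1, -0.85, 0.2, -0.08, 0.111, 0.312], [1, -1, -0.85, 0.3, -0.09, 0.125, 0.351], [1, -1, -0.85, 0.4, -0.1, 0.139, 0.39], [1, -1, -0.85, 0.5, -0.1, 0.139, 0.39], [1, -1, -0.85, 0.5, -0.1, 0.139, 0.39], [1, -1, -0.85, 0.5, -0.1, 0.139, 0.39]])

```text
clock: 3.12
tcp_pos: [0.6489, 0.0889, 0.3166]
orientation: [-1.895, -1.973, -0.484]
contact_force: [0.6, 0.5, 1.1]
grip_width: 0.0853
```

```bash
python3 - <<'E'
from h import *
P,M=meas();print(P,r.get_obs()["joints"].round(2),r.get_obs()["contact_force"])
for b in(.10,.06):print(row(P,M,*target(0,0,back=b)))
for n in("wrist","side"):
    f=r.grab_frame(n);cv2.imwrite(f"pics/{n}1.png",f["pixels"][:,:,::-1])
E
```

```text
[0.64889756 0.08894039 0.31663167] [-0.36  0.46  0.51  1.58 -0.74  1.33  0.41] [0.61025407 0.47743983 1.14352378]
[-0.226  0.074  0.232 -0.003 -0.001  0.003]
[-0.227  0.076  0.499 -0.003 -0.001  0.003]
```

View pics/wrist1.png

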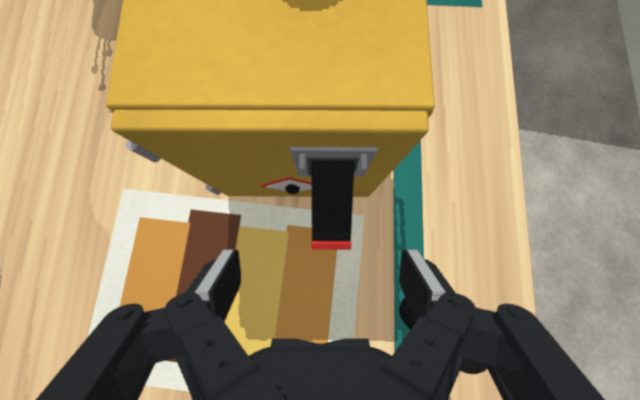

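Wrist view: the paddle's black blade spans columns 312-352 and its red tip is at rows 241-249. The jaw pads are at (225,280) and (415,280). I'll check the prediction, including door edge corners at (108,107) and (434,107).

```bash
python3 - <<'E'
from h import *
f=r.grab_frame("wrist")
a=ALPHA;out=-np.array([np.cos(a),np.sin(a),0]);w=np.array([-np.sin(a),np.cos(a),0]);up=np.array([0,0,1.])
piv=np.array([HX,HY,.225])-w*.17-out*.002
H=np.array([HX,HY,.278]);b=np.cos(.5)*out-np.sin(.5)*up;n=np.sin(.5)*out+np.cos(.5)*up
pts=[piv+.097*b+.006*n+w*.02,piv+.097*b+.006*n-w*.02,piv+.097*b-.006*n+w*.02,H,H-.24*w]
print(cv2.projectPoints(np.array(pts),f["rvec"],f["tvec"],f["camera_matrix"],f["dist_coeffs"])[0].reshape(-1,2).round(1))
P,M=meas();C=-cv2.Rodrigues(f["rvec"])[0].T@np.ravel(f["tvec"]);print(M.T@(C-P),np.linalg.norm(C-pts[0]),f["camera_matrix"][0,0])
E
```

```text
[[310.4 248. ]
 [349.4 248.5]
 [310.8 242.5]
 [109.3 128.6]
 [428.7 132.2]]
[ 0.08135022 -0.00019064 -0.13133762] 0.2894411273367002 277.9091060992545
```

>>> send_rows(deltas=[[1, -0.12, 0.04, 0.1, 0, 0, 0], [1, -0.225, 0.08, 0.23, -0.003, -0.001, 0.003], [1, -0.225, 0.08, 0.36, -0.003, -0.001, 0.003], [1, -0.225, 0.08, 0.5, -0.003, -0.001, 0.003], [1, -0.225, 0.08, 0.62, -0.003, -0.001, 0.003], [1, -0.225, 0.08, 0.74, -0.003, -0.001, 0.003], [1, -0.225, 0.08, 0.84, -0.003, -0.001, 0.003], [1, -0.225, 0.08, 0.9, -0.003, -0.001, 0.003], [1, -0.225, 0.08, 0.9, -0.003, -0.001, 0.003], [1, -0.225, 0.08, 0.9, -0.003, -0.001, 0.003]])

```text
clock: 4.1
tcp_pos: [0.6602, 0.1249, 0.1832]
orientation: [-1.912, -1.966, -0.492]
contact_force: [0.6, -0.1, -0.2]
grip_width: 0.0851
```

```bash
sed -i 's/HX,HY,ALPHA=0.48727/HX,HY,ALPHA=0.48827/' h.py; python3 - <<'E'
from h import *
P,M=meas();o=r.get_obs();print(P,o["contact_force"],row(P,M,*target(0,0)))
a=[r.grab_frame(n)["pixels"][:,:,::-1] for n in("wrist","side")]
cv2.imwrite("pics/w2.png",np.hstack([a[0][100:400,140:500],cv2.resize(a[1][90:240,170:350],None,fx=2,fy=2,interpolation=2)]))
E
```

```text
[0.66017506 0.1249459  0.18316249] [ 0.56664982 -0.1381049  -0.23025838] [-0.007 -0.001  0.005  0.001 -0.    -0.   ]
```

View pics/w2.png

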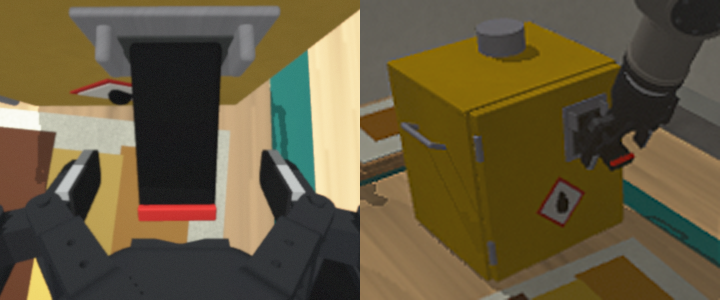

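The blade (cols 137-216 of the crop) sits centred between the pads (97 and 262), with the pads near its outer part. Closing lightly.

>>> send_rows(deltas=[[0, 0, 0, 0, 0, 0, 0], [0, 0, 0, 0, 0, 0, 0], [0, 0, 0, 0, 0, 0, 0], [0, 0, 0, 0, 0, 0, 0], [0, 0, 0, 0, 0, 0, 0], [0, 0, 0, 0, 0, 0, 0], [0, 0, 0, 0, 0, 0, 0], [0, 0, 0, 0, 0, 0, 0]], squeeze=20)

```text
clock: 4.87
tcp_pos: [0.6589, 0.1243, 0.1833]
orientation: [-1.912, -1.964, -0.49]
contact_force: [-5.9, -2.5, 3.9]
grip_width: 0.0396
```

```bash
python3 - <<'E'
from h import *
P,M=meas();o=r.get_obs();print(P,o["contact_force"],o["grip_width"]);save(P,M)
Q,N=target(0,0)
d=P-Q  # keep offset in tool frame
off=N.T@d;print(off)
np.save("off.npy",off)
for ph in(.1,.2,.25,.3,.4,.5):
    T=target(ph,0);print(ph,row(P,M,T[0]+T[1]@off,T[1]))
E
```

```text
[0.65885737 0.12426264 0.18325496] [-5.85628983 -2.523439    3.91850512] 0.03959943812451124
[ 0.00047603 -0.00111853 -0.00114441]
0.1 [-0.002  0.    -0.05   0.001 -0.032 -0.001]
0.2 [ 0.001  0.    -0.1    0.    -0.064 -0.001]
0.25 [ 0.004  0.    -0.124  0.    -0.08  -0.001]
0.3 [ 0.009  0.    -0.149  0.    -0.096 -0.001]
0.4 [ 0.022  0.    -0.197  0.    -0.128 -0.001]
0.5 [ 0.039  0.    -0.244  0.    -0.16  -0.001]
```

Gripped at 39.6 mm. First lift to about 0.2 rad (below any possible stop) and relieve the sideways preload.

>>> send_rows(deltas=[[0, 0, -0.007, 0, 0, 0, 0], [0, -0.001, -0.007, -0.02, 0, -0.013, 0], [0, -0.002, -0.007, -0.04, 0, -0.026, 0], [0, -0.002, -0.007, -0.06, 0, -0.038, 0], [0, 0, -0.007, -0.08, 0, -0.051, 0], [0, 0.001, -0.007, -0.1, 0, -0.064, 0], [0, 0.001, -0.007, -0.1, 0, -0.064, 0], [0, 0.001, -0.007, -0.1, 0, -0.064, 0]])

```text
clock: 5.53
tcp_pos: [0.6588, 0.1171, 0.1956]
orientation: [-2.032, -2.088, -0.308]
contact_force: [-0.1, -1.9, -1.6]
grip_width: 0.0402
```

```bash
cat >> h.py <<'E'
def status():
    P,M=meas();o=r.get_obs();F=o["contact_force"]
    print("clk %.2f"%o["clock"],"P",P.round(4),"F",F.round(1),"lift(tool -z) %.1f"%(F@M[:,2]),"Fx %.1f Fy %.1f"%(F@M[:,0],F@M[:,1]),"M",(M.T@o["moment"]).round(2),"w",round(o["grip_width"],4))
    g=P-M[:,2]*.008
    a=ALPHA;out=-np.array([np.cos(a),np.sin(a),0]);w=np.array([-np.sin(a),np.cos(a),0])
    v=g-(np.array([HX,HY,.225])-w*.17-out*.002)
    print("phi_pos %.3f rad %.4f"%(.5+np.arctan2(v[2],v@out),np.hypot(v[2],v@out)),"phi_tilt %.3f"%(.5-np.arctan2(-M[2,0]*-1,np.hypot(M[0,0],M[1,0]))))
    return P,M
E
python3 - <<'E'
from h import *
status()
E
```

```text
clk 5.53 P [0.6588 0.1171 0.1956] F [-0.1 -1.9 -1.6] lift(tool -z) 1.0 Fx -2.3 Fy -0.2 M [ 0.19 -0.82 -0.21] w 0.0402
phi_pos 0.205 rad 0.0748 phi_tilt 0.202
```

>>> send_rows(deltas=[[0, -0.002, 0, -0.02, 0, -0.013, 0], [0, -0.001, 0, -0.04, 0, -0.026, 0], [0, -0.001, 0, -0.04, 0, -0.026, 0], [0, -0.001, 0, -0.04, 0, -0.026, 0]])

```text
clock: 5.87
tcp_pos: [0.6588, 0.115, 0.2011]
orientation: [-2.079, -2.133, -0.229]
contact_force: [0.7, -3.9, -2.3]
grip_width: 0.0395
```

```bash
python3 -c "
from h import *
status()"
```

```text
clk 5.87 P [0.6588 0.115  0.2011] F [ 0.7 -3.9 -2.3] lift(tool -z) 1.5 Fx -4.3 Fy 0.5 M [ 0.03 -0.92 -0.07] w 0.0395
phi_pos 0.284 rad 0.0748 phi_tilt 0.283
```

>>> send_rows(deltas=[[0, -0.001, 0, -0.01, 0, -0.006, 0], [0, -0.001, 0, -0.02, 0, -0.013, 0], [0, -0.001, 0, -0.02, 0, -0.013, 0], [0, -0.001, 0, -0.02, 0, -0.013, 0]])

```text
clock: 6.2
tcp_pos: [0.6589, 0.114, 0.2042]
orientation: [-2.102, -2.157, -0.186]
contact_force: [-0.0, -5.0, -4.7]
grip_width: 0.0398
```

```bash
python3 -c "
from h import *
status()"
```

```text
clk 6.20 P [0.6589 0.114  0.2042] F [-0.  -5.  -4.7] lift(tool -z) 3.7 Fx -5.7 Fy -0.2 M [ 0.03 -1.24 -0.2 ] w 0.0398
phi_pos 0.327 rad 0.0749 phi_tilt 0.325
```

>>> send_rows(deltas=[[0, -0.004, 0, -0.01, 0, -0.006, 0], [0, -0.004, 0, -0.01, 0, -0.006, 0], [0, -0.004, 0, -0.01, 0, -0.006, 0]])

```text
clock: 6.45
tcp_pos: [0.6589, 0.1136, 0.2057]
orientation: [-2.111, -2.168, -0.167]
contact_force: [0.4, -5.3, -4.6]
grip_width: 0.0394
```

```bash
python3 -c "
from h import *
status()"
```

```text
clk 6.45 P [0.6589 0.1136 0.2057] F [ 0.4 -5.3 -4.6] lift(tool -z) 3.7 Fx -5.9 Fy 0.2 M [ 0.03 -1.28 -0.08] w 0.0394
phi_pos 0.348 rad 0.0748 phi_tilt 0.344
```

>>> send_rows(deltas=[[0, -0.003, 0, -0.01, 0, -0.006, 0], [0, -0.003, 0, -0.01, 0, -0.006, 0], [0, -0.003, 0, -0.01, 0, -0.006, 0]])

```text
clock: 6.7
tcp_pos: [0.6589, 0.1133, 0.2072]
orientation: [-2.121, -2.179, -0.148]
contact_force: [-0.6, -5.2, -5.2]
grip_width: 0.0393
```

```bash
python3 -c "
from h import *
status()"
```

```text
clk 6.70 P [0.6589 0.1133 0.2072] F [-0.6 -5.2 -5.2] lift(tool -z) 4.4 Fx -5.8 Fy -0.7 M [-0.05 -1.33 -0.06] w 0.0393
phi_pos 0.368 rad 0.0749 phi_tilt 0.362
```

>>> send_rows(deltas=[[0, -0.01, 0, -0.01, 0, -0.007, 0], [0, -0.01, 0, -0.01, 0, -0.007, 0], [0, -0.01, 0, -0.01, 0, -0.007, 0]])

```text
clock: 6.95
tcp_pos: [0.659, 0.1128, 0.2087]
orientation: [-2.131, -2.191, -0.128]
contact_force: [-0.3, -1.1, -4.6]
grip_width: 0.0393
```

```bash
python3 -c "
from h import *
status()"
```

```text
clk 6.95 P [0.659  0.1128 0.2087] F [-0.3 -1.1 -4.6] lift(tool -z) 4.5 Fx -1.7 Fy -0.3 M [ 0.   -0.59 -0.  ] w 0.0393
phi_pos 0.388 rad 0.0750 phi_tilt 0.382
```

>>> send_rows(deltas=[[0, -0.001, 0, -0.01, 0, -0.007, 0], [0, -0.001, 0, -0.01, 0, -0.007, 0], [0, -0.001, 0, -0.01, 0, -0.007, 0]])

```text
clock: 7.2
tcp_pos: [0.659, 0.1125, 0.2102]
orientation: [-2.142, -2.202, -0.105]
contact_force: [-0.6, -0.1, -5.0]
grip_width: 0.0394
```

```bash
python3 -c "
from h import *
status()"
```

```text
clk 7.20 P [0.659  0.1125 0.2102] F [-0.6 -0.1 -5. ] lift(tool -z) 5.0 Fx -0.5 Fy -0.6 M [ 0.12 -0.17  0.01] w 0.0394
phi_pos 0.408 rad 0.0750 phi_tilt 0.404
```

>>> send_rows(deltas=[[0, 0.002, 0, -0.01, 0, -0.007, 0], [0, 0.002, 0, -0.01, 0, -0.007, 0], [0, 0.002, 0, -0.01, 0, -0.007, 0]])

```text
clock: 7.45
tcp_pos: [0.659, 0.1122, 0.2117]
orientation: [-2.154, -2.214, -0.082]
contact_force: [0.2, 0.1, -4.6]
grip_width: 0.0395
```

```bash
python3 -c "
from h import *
status()"
```

```text
clk 7.45 P [0.659  0.1122 0.2117] F [ 0.2  0.1 -4.6] lift(tool -z) 4.6 Fx -0.3 Fy 0.2 M [ 0.29 -0.12 -0.08] w 0.0395
phi_pos 0.429 rad 0.0749 phi_tilt 0.426
```

>>> send_rows(deltas=[[0, 0, 0, -0.01, 0, -0.007, 0], [0, 0, 0, -0.01, 0, -0.007, 0], [0, 0, 0, -0.01, 0, -0.007, 0]])

```text
clock: 7.7
tcp_pos: [0.659, 0.1119, 0.2132]
orientation: [-2.166, -2.226, -0.058]
contact_force: [-1.3, 0.5, -4.0]
grip_width: 0.0395
```

```bash
python3 -c "
from h import *
status()"
```

```text
clk 7.70 P [0.659  0.1119 0.2132] F [-1.3  0.5 -4. ] lift(tool -z) 4.0 Fx 0.3 Fy -1.3 M [ 0.34 -0.06 -0.09] w 0.0395
phi_pos 0.449 rad 0.0749 phi_tilt 0.448
```

>>> send_rows(deltas=[[0, 0, 0, -0.01, 0, -0.006, 0], [0, 0, 0, -0.01, 0, -0.006, 0], [0, 0, 0, -0.01, 0, -0.006, 0]])

```text
clock: 7.95
tcp_pos: [0.659, 0.1117, 0.2146]
orientation: [-2.176, -2.235, -0.038]
contact_force: [-0.9, -0.2, -5.3]
grip_width: 0.0397
```

```bash
python3 -c "
from h import *
status()"
```

```text
clk 7.95 P [0.659  0.1117 0.2146] F [-0.9 -0.2 -5.3] lift(tool -z) 5.3 Fx -0.4 Fy -0.9 M [ 0.3  -0.06 -0.12] w 0.0397
phi_pos 0.468 rad 0.0750 phi_tilt 0.467
```

>>> send_rows(deltas=[[0, 0, 0, -0.01, 0, -0.006, 0], [0, 0, 0, -0.01, 0, -0.006, 0], [0, 0, 0, -0.01, 0, -0.006, 0]])

```text
clock: 8.2
tcp_pos: [0.659, 0.1115, 0.216]
orientation: [-2.186, -2.245, -0.017]
contact_force: [-2.4, -0.1, -4.5]
grip_width: 0.0398
```

```bash
python3 -c "
from h import *
status()"
```

```text
clk 8.20 P [0.659  0.1115 0.216 ] F [-2.4 -0.1 -4.5] lift(tool -z) 4.5 Fx -0.1 Fy -2.4 M [ 0.4  -0.11 -0.14] w 0.0398
phi_pos 0.487 rad 0.0750 phi_tilt 0.487
```

>>> send_rows(deltas=[[0, 0, 0, -0.01, 0, -0.006, 0], [0, 0, 0, -0.01, 0, -0.006, 0], [0, 0, 0, -0.01, 0, -0.006, 0]])

```text
clock: 8.45
tcp_pos: [0.659, 0.1113, 0.2176]
orientation: [2.188, 2.247, -0.004]
contact_force: [-2.4, -1.5, -5.2]
grip_width: 0.0397
```

```bash
python3 -c "
from h import *
status()"
```

```text
clk 8.45 P [0.659  0.1113 0.2176] F [-2.4 -1.5 -5.2] lift(tool -z) 5.2 Fx -1.4 Fy -2.5 M [ 0.43 -0.21 -0.17] w 0.0397
phi_pos 0.507 rad 0.0750 phi_tilt 0.506
```

>>> send_rows(deltas=[[0, 0, 0, -0.01, 0, -0.0065, 0], [0, 0, 0, -0.01, 0, -0.0065, 0], [0, 0, 0, -0.01, 0, -0.0065, 0]])

```text
clock: 8.7
tcp_pos: [0.659, 0.1112, 0.2191]
orientation: [2.178, 2.236, -0.026]
contact_force: [-2.4, -1.3, -5.4]
grip_width: 0.0395
```

```bash
python3 -c "
from h import *
status()"
```

```text
clk 8.70 P [0.659  0.1112 0.2191] F [-2.4 -1.3 -5.4] lift(tool -z) 5.5 Fx -1.1 Fy -2.4 M [ 0.41 -0.39 -0.16] w 0.0395
phi_pos 0.527 rad 0.0750 phi_tilt 0.526
```

>>> send_rows(deltas=[[0, 0, -0.003, -0.01, 0, -0.0065, 0], [0, 0, -0.003, -0.01, 0, -0.0065, 0], [0, 0, -0.003, -0.01, 0, -0.0065, 0]])

```text
clock: 8.95
tcp_pos: [0.659, 0.1111, 0.2207]
orientation: [2.167, 2.225, -0.047]
contact_force: [-0.1, -2.8, -6.7]
grip_width: 0.0398
```

```bash
python3 -c "
from h import *
status()"
```

```text
clk 8.95 P [0.659  0.1111 0.2207] F [-0.1 -2.8 -6.7] lift(tool -z) 6.8 Fx -2.5 Fy -0.2 M [ 0.1  -0.5  -0.18] w 0.0398
phi_pos 0.550 rad 0.0750 phi_tilt 0.547
```

Lift force is rising (6.8 N), so I'm using half steps now.

>>> send_rows(deltas=[[0, -0.003, 0, -0.005, 0, -0.0033, 0], [0, -0.003, 0, -0.005, 0, -0.0033, 0], [0, -0.003, 0, -0.005, 0, -0.0033, 0]])

```text
clock: 9.2
tcp_pos: [0.659, 0.1111, 0.2215]
orientation: [2.162, 2.22, -0.057]
contact_force: [0.3, -2.1, -7.3]
grip_width: 0.0397
```

```bash
python3 -c "
from h import *
status()"
```

```text
clk 9.20 P [0.659  0.1111 0.2215] F [ 0.3 -2.1 -7.3] lift(tool -z) 7.4 Fx -1.7 Fy 0.2 M [-0.17 -0.39 -0.08] w 0.0397
phi_pos 0.560 rad 0.0750 phi_tilt 0.556
```

>>> send_rows(deltas=[[0, 0, 0, 0, 0, 0, 0], [0, 0, 0, 0, 0, 0, 0]])

```text
clock: 9.37
tcp_pos: [0.659, 0.1111, 0.2215]
orientation: [2.162, 2.22, -0.057]
contact_force: [1.6, -1.8, -7.0]
grip_width: 0.0394
```

```bash
python3 -c "
from h import *
status()"
```

```text
clk 9.37 P [0.659  0.1111 0.2215] F [ 1.6 -1.8 -7. ] lift(tool -z) 7.1 Fx -1.4 Fy 1.5 M [-0.27 -0.36 -0.09] w 0.0394
phi_pos 0.560 rad 0.0750 phi_tilt 0.556
```

>>> send_rows(deltas=[[0, -0.001, 0, -0.005, 0, -0.0033, 0], [0, -0.001, 0, -0.005, 0, -0.0033, 0], [0, -0.001, 0, -0.005, 0, -0.0033, 0]])

```text
clock: 9.62
tcp_pos: [0.6589, 0.111, 0.2223]
orientation: [2.157, 2.214, -0.069]
contact_force: [2.3, -1.2, -7.0]
grip_width: 0.0397
```

```bash
python3 -c "
from h import *
status()"
```

```text
clk 9.62 P [0.6589 0.111  0.2223] F [ 2.3 -1.2 -7. ] lift(tool -z) 7.1 Fx -0.8 Fy 2.2 M [-0.36 -0.28 -0.04] w 0.0397
phi_pos 0.570 rad 0.0750 phi_tilt 0.567
```

>>> send_rows(deltas=[[0, 0, 0.001, -0.005, 0, -0.0033, 0], [0, 0, 0.001, -0.005, 0, -0.0033, 0], [0, 0, 0.001, -0.005, 0, -0.0033, 0]])

```text
clock: 9.87
tcp_pos: [0.6589, 0.111, 0.2229]
orientation: [2.151, 2.209, -0.08]
contact_force: [2.2, -1.7, -7.2]
grip_width: 0.0392
```

```bash
python3 -c "
from h import *
status()"
```

```text
clk 9.87 P [0.6589 0.111  0.2229] F [ 2.2 -1.7 -7.2] lift(tool -z) 7.3 Fx -1.2 Fy 2.1 M [-0.46 -0.25  0.04] w 0.0392
phi_pos 0.578 rad 0.0750 phi_tilt 0.577
```

>>> send_rows(deltas=[[0, 0, 0.003, -0.005, 0, -0.0033, 0], [0, 0, 0.003, -0.005, 0, -0.0033, 0], [0, 0, 0.003, -0.005, 0, -0.0033, 0]])

```text
clock: 10.12
tcp_pos: [0.659, 0.111, 0.2235]
orientation: [2.147, 2.204, -0.092]
contact_force: [0.1, -2.4, -6.7]
grip_width: 0.0395
```

```bash
python3 -c "
from h import *
status()"
```

```text
clk 10.12 P [0.659  0.111  0.2235] F [ 0.1 -2.4 -6.7] lift(tool -z) 6.9 Fx -1.8 Fy 0.0 M [-0.14 -0.27 -0.09] w 0.0395
phi_pos 0.586 rad 0.0750 phi_tilt 0.587
```

>>> send_rows(deltas=[[0, 0, 0, -0.006, 0, -0.0033, 0], [0, 0, 0, -0.006, 0, -0.0033, 0], [0, 0, 0, -0.006, 0, -0.0033, 0]])

```text
clock: 10.37
tcp_pos: [0.659, 0.111, 0.2243]
orientation: [2.141, 2.198, -0.103]
contact_force: [1.0, -1.6, -9.0]
grip_width: 0.0398
```

```bash
python3 -c "
from h import *
status()"
```

```text
clk 10.37 P [0.659  0.111  0.2243] F [ 1.  -1.6 -9. ] lift(tool -z) 9.1 Fx -0.7 Fy 1.0 M [-0.14 -0.26 -0.07] w 0.0398
phi_pos 0.596 rad 0.0750 phi_tilt 0.598
```

>>> send_rows(deltas=[[0, 0, 0, -0.006, 0, -0.0033, 0], [0, 0, 0, -0.006, 0, -0.0033, 0], [0, 0, 0, -0.006, 0, -0.0033, 0]])

```text
clock: 10.62
tcp_pos: [0.659, 0.111, 0.2251]
orientation: [2.136, 2.192, -0.114]
contact_force: [0.0, -3.2, -10.8]
grip_width: 0.0394
```

```bash
python3 -c "
from h import *
status()"
```

```text
clk 10.62 P [0.659  0.111  0.2251] F [  0.   -3.2 -10.8] lift(tool -z) 11.1 Fx -2.0 Fy -0.1 M [-0.18 -0.29 -0.14] w 0.0394
phi_pos 0.607 rad 0.0750 phi_tilt 0.609
```

On the stop (11 N, φ≈0.6). Back off slightly, then plan a small test pull.

>>> send_rows(deltas=[[0, 0, 0, 0.005, 0, 0.003, 0], [0, 0, 0, 0.005, 0, 0.003, 0]])

```text
clock: 10.78
tcp_pos: [0.6589, 0.111, 0.2245]
orientation: [2.142, 2.198, -0.103]
contact_force: [-0.7, -1.7, -10.3]
grip_width: 0.0398
```

```bash
cat >> h.py <<'E'
def swing(ths,dphi=None):
    P,M=meas();H=np.array([HX,HY,0])
    for t in ths:
        Q=R.from_euler("z",-t).as_matrix();print(t,row(P,M,H+Q@(P-H),Q@M).tolist())
E
python3 -c "
from h import *
status();swing([.005,.01,.015,.02,.05,.1,.15,.2,.25,.3])"
```

```text
clk 10.78 P [0.6589 0.111  0.2245] F [ -0.7  -1.7 -10.3] lift(tool -z) 10.4 Fx -0.7 Fy -0.8 M [-0.12 -0.11 -0.16] w 0.0398
phi_pos 0.600 rad 0.0750 phi_tilt 0.597
0.005 [-0.006, -0.002, 0.001, 0.0, -0.0, 0.002]
0.01 [-0.011, -0.005, 0.001, 0.0, -0.0, 0.003]
0.015 [-0.017, -0.007, 0.002, 0.0, -0.0, 0.005]
0.02 [-0.022, -0.01, 0.002, 0.001, -0.0, 0.006]
0.05 [-0.055, -0.026, 0.005, 0.002, -0.0, 0.016]
0.1 [-0.109, -0.054, 0.011, 0.003, -0.0, 0.032]
0.15 [-0.162, -0.085, 0.016, 0.005, -0.0, 0.048]
0.2 [-0.213, -0.119, 0.021, 0.006, -0.0, 0.063]
0.25 [-0.262, -0.155, 0.025, 0.008, -0.0, 0.079]
0.3 [-0.31, -0.194, 0.03, 0.009, -0.0, 0.095]
```

>>> send_rows(deltas=[[0, -0.006, -0.002, 0.004, 0, 0.001, 0.002], [0, -0.011, -0.005, 0.005, 0, 0.001, 0.003], [0, -0.017, -0.007, 0.006, 0, 0.001, 0.005], [0, -0.022, -0.01, 0.006, 0.001, 0.001, 0.006], [0, -0.022, -0.01, 0.006, 0.001, 0.001, 0.006], [0, -0.022, -0.01, 0.006, 0.001, 0.001, 0.006]])

```text
clock: 11.28
tcp_pos: [0.6578, 0.1078, 0.2241]
orientation: [2.164, 2.18, -0.102]
contact_force: [-2.2, -0.8, -8.8]
grip_width: 0.0394
```

```bash
python3 -c "
from h import *
status()"
```

```text
clk 11.28 P [0.6578 0.1078 0.2241] F [-2.2 -0.8 -8.8] lift(tool -z) 8.8 Fx 0.1 Fy -2.2 M [ 0.05  0.07 -0.23] w 0.0394
phi_pos 0.591 rad 0.0781 phi_tilt 0.595
```

The door moved 3 mm with no drag, so the pawl is clear. Swing on to about 0.32 rad.

```bash
python3 -c "
from h import *
swing(np.arange(.03,.34,.03).round(2))"
```

```text
0.03 [-0.033, -0.015, 0.003, 0.001, -0.0, 0.01]
0.06 [-0.066, -0.031, 0.006, 0.002, -0.0, 0.019]
0.09 [-0.099, -0.048, 0.009, 0.003, -0.0, 0.029]
0.12 [-0.131, -0.066, 0.012, 0.004, -0.0, 0.038]
0.15 [-0.162, -0.085, 0.015, 0.005, -0.0, 0.048]
0.18 [-0.193, -0.105, 0.018, 0.005, -0.0, 0.057]
0.21 [-0.223, -0.126, 0.021, 0.006, -0.0, 0.067]
0.24 [-0.253, -0.148, 0.024, 0.007, -0.0, 0.076]
0.27 [-0.282, -0.17, 0.027, 0.008, -0.0, 0.086]
0.3 [-0.31, -0.194, 0.029, 0.009, -0.0, 0.095]
0.33 [-0.337, -0.218, 0.032, 0.01, -0.0, 0.105]
```

>>> send_rows(deltas=[[0, -0.033, -0.015, 0.003, 0.001, 0, 0.01], [0, -0.066, -0.031, 0.006, 0.002, 0, 0.019], [0, -0.099, -0.048, 0.009, 0.003, 0, 0.029], [0, -0.131, -0.066, 0.012, 0.004, 0, 0.038], [0, -0.131, -0.066, 0.012, 0.004, 0, 0.038]])

```text
clock: 11.7
tcp_pos: [0.6476, 0.0862, 0.2242]
orientation: [2.3, 2.043, -0.11]
contact_force: [-0.2, 0.3, -10.4]
grip_width: 0.0395
```

```bash
cat >> h.py <<'E'
def dstat():
    P,M=meas();o=r.get_obs();F=o["contact_force"]
    th=ALPHA-np.arctan2(M[1,0],M[0,0]);print("th_tool %.3f"%th,"P",P.round(4),"Fxyz tool",(M.T@F).round(1),"Mo",(M.T@o["moment"]).round(2),"q",o["joints"].round(2),"clk %.2f"%o["clock"])
    print("pos angle from hinge %.3f dist %.4f"%(np.arctan2(P[1]-HY,P[0]-HX),np.hypot(P[1]-HY,P[0]-HX)))
E
python3 -c "
from h import *
dstat();swing(np.arange(.03,.25,.03).round(2))"
```

```text
th_tool 0.148 P [0.6476 0.0862 0.2242] Fxyz tool [ 1.3 -0.2 10.3] Mo [-0.26  0.23  0.24] q [-0.8   0.58  0.78  1.65 -0.34  1.11 -0.06] clk 11.70
pos angle from hinge -0.529 dist 0.1845
0.03 [-0.033, -0.015, 0.003, 0.001, 0.0, 0.01]
0.06 [-0.066, -0.032, 0.006, 0.002, 0.0, 0.019]
0.09 [-0.099, -0.049, 0.009, 0.003, 0.0, 0.029]
0.12 [-0.131, -0.067, 0.013, 0.004, 0.0, 0.038]
0.15 [-0.162, -0.086, 0.016, 0.005, 0.0, 0.048]
0.18 [-0.193, -0.106, 0.018, 0.005, 0.0, 0.057]
0.21 [-0.223, -0.127, 0.021, 0.006, 0.0, 0.067]
0.24 [-0.253, -0.149, 0.024, 0.007, 0.0, 0.076]
```

>>> send_rows(deltas=[[0, -0.033, -0.015, 0.006, 0.001, 0, 0.01], [0, -0.066, -0.031, 0.011, 0.002, 0, 0.019], [0, -0.099, -0.049, 0.014, 0.003, 0, 0.029], [0, -0.131, -0.067, 0.018, 0.004, 0, 0.038], [0, -0.162, -0.086, 0.021, 0.005, 0, 0.048], [0, -0.193, -0.106, 0.023, 0.005, 0, 0.057], [0, -0.193, -0.106, 0.023, 0.005, 0, 0.057]])

```text
clock: 12.28
tcp_pos: [0.6288, 0.0589, 0.2239]
orientation: [2.478, 1.831, -0.116]
contact_force: [3.7, -2.5, -7.6]
grip_width: 0.0393
```

```bash
python3 -c "
from h import *
dstat();P,M=meas()
# next: swing further while letting the paddle down
th0=ALPHA-np.arctan2(M[1,0],M[0,0]);off=None
H=np.array([HX,HY,0])
T0=target(.58,th0);o=T0[1].T@(P-T0[0]);print(o)
for k in range(1,21):
    th=th0+.032*k;ph=.58-.025*min(k,20)
    T=target(ph,th);print(row(P,M,T[0]+T[1]@o,T[1]).tolist())
"
```

```text
th_tool 0.328 P [0.6288 0.0589 0.2239] Fxyz tool [-0.6  4.2  7.7] Mo [-0.86  0.09  0.31] q [-0.81  0.57  0.84  1.7  -0.36  1.1  -0.17] clk 12.28
pos angle from hinge -0.709 dist 0.1851
[-0.00057734 -0.00033784 -0.00085522]
[-0.034, -0.016, 0.016, 0.002, 0.013, 0.01]
[-0.068, -0.034, 0.032, 0.002, 0.021, 0.02]
[-0.1, -0.052, 0.048, 0.002, 0.029, 0.031]
[-0.132, -0.072, 0.063, 0.002, 0.037, 0.041]
[-0.162, -0.092, 0.079, 0.002, 0.044, 0.051]
[-0.192, -0.114, 0.094, 0.002, 0.052, 0.061]
[-0.221, -0.136, 0.109, 0.001, 0.06, 0.071]
[-0.248, -0.159, 0.124, -0.0, 0.068, 0.082]
[-0.275, -0.183, 0.139, -0.001, 0.076, 0.092]
[-0.301, -0.207, 0.154, -0.003, 0.084, 0.102]
[-0.325, -0.232, 0.168, -0.005, 0.091, 0.112]
[-0.349, -0.258, 0.183, -0.007, 0.099, 0.123]
[-0.372, -0.284, 0.197, -0.009, 0.107, 0.133]
[-0.393, -0.311, 0.211, -0.012, 0.114, 0.143]
[-0.414, -0.338, 0.224, -0.015, 0.122, 0.153]
[-0.433, -0.366, 0.238, -0.018, 0.129, 0.163]
[-0.451, -0.394, 0.251, -0.021, 0.136, 0.173]
[-0.469, -0.422, 0.264, -0.025, 0.144, 0.183]
[-0.485, -0.451, 0.277, -0.028, 0.151, 0.193]
[-0.5, -0.48, 0.289, -0.033, 0.158, 0.203]
```

>>> send_rows(deltas=[[0, -0.034, -0.013, 0.016, 0.002, 0.01, 0.01], [0, -0.068, -0.029, 0.032, 0.002, 0.02, 0.02], [0, -0.1, -0.046, 0.048, 0.002, 0.029, 0.031], [0, -0.132, -0.066, 0.063, 0.002, 0.037, 0.041], [0, -0.162, -0.086, 0.079, 0.002, 0.044, 0.051], [0, -0.192, -0.108, 0.094, 0.002, 0.052, 0.061], [0, -0.221, -0.13, 0.109, 0.001, 0.06, 0.071], [0, -0.248, -0.153, 0.124, 0, 0.068, 0.082], [0, -0.275, -0.177, 0.139, -0.001, 0.076, 0.092], [0, -0.301, -0.201, 0.154, -0.003, 0.084, 0.102], [0, -0.301, -0.201, 0.154, -0.003, 0.084, 0.102]])

```text
clock: 13.2
tcp_pos: [0.5853, 0.0219, 0.2049]
orientation: [-2.713, -1.397, -0.234]
contact_force: [4.5, -3.5, -4.9]
grip_width: 0.0395
```

```bash
cat > nx.py <<'E'
from h import *
import sys
dphi,dth,n=map(float,sys.argv[1:4])
dstat();P,M=meas()
th0=ALPHA-np.arctan2(M[1,0],M[0,0]);ph0=.5-np.arctan2(M[2,0],np.hypot(M[0,0],M[1,0]))
print("phi_tilt",ph0)
T0=target(ph0,th0);o=T0[1].T@(P-T0[0]);print(o)
for k in range(1,int(n)+1):
    T=target(ph0+dphi*k,th0+dth*k);print(row(P,M,T[0]+T[1]@o,T[1]).tolist())
E
python3 nx.py -.022 .032 12
```

```text
th_tool 0.650 P [0.5853 0.0219 0.2049] Fxyz tool [-1.1  5.7  4.8] Mo [-1.36 -0.53  0.52] q [-0.71  0.43  0.83  1.93 -0.6   0.91 -0.19] clk 13.20
pos angle from hinge -1.018 dist 0.1850
phi_tilt 0.3266555435006275
[-0.00111466  0.00051597 -0.00092365]
[-0.034, -0.016, 0.005, -0.002, 0.007, 0.01]
[-0.068, -0.032, 0.01, -0.005, 0.014, 0.02]
[-0.101, -0.05, 0.015, -0.007, 0.021, 0.03]
[-0.133, -0.069, 0.02, -0.009, 0.028, 0.04]
[-0.164, -0.088, 0.025, -0.012, 0.035, 0.05]
[-0.195, -0.108, 0.031, -0.015, 0.042, 0.059]
[-0.224, -0.129, 0.036, -0.018, 0.049, 0.069]
[-0.253, -0.15, 0.041, -0.022, 0.056, 0.079]
[-0.281, -0.172, 0.047, -0.025, 0.063, 0.088]
[-0.308, -0.195, 0.052, -0.029, 0.07, 0.098]
[-0.334, -0.219, 0.058, -0.033, 0.076, 0.107]
[-0.359, -0.242, 0.063, -0.037, 0.083, 0.117]
```

>>> send_rows(deltas=[[0, -0.034, -0.012, 0.005, -0.002, 0.007, 0.01], [0, -0.068, -0.026, 0.01, -0.005, 0.014, 0.02], [0, -0.101, -0.044, 0.015, -0.007, 0.021, 0.03], [0, -0.133, -0.063, 0.02, -0.009, 0.028, 0.04], [0, -0.164, -0.082, 0.025, -0.012, 0.035, 0.05], [0, -0.195, -0.102, 0.031, -0.015, 0.042, 0.059], [0, -0.224, -0.122, 0.036, -0.018, 0.049, 0.069], [0, -0.253, -0.143, 0.041, -0.022, 0.056, 0.079], [0, -0.281, -0.165, 0.047, -0.025, 0.063, 0.088], [0, -0.308, -0.188, 0.052, -0.029, 0.07, 0.098], [0, -0.334, -0.212, 0.058, -0.033, 0.076, 0.107], [0, -0.359, -0.235, 0.063, -0.037, 0.083, 0.117], [0, -0.359, -0.235, 0.063, -0.037, 0.083, 0.117]])

```text
clock: 14.28
tcp_pos: [0.5275, 0.0006, 0.1867]
orientation: [-2.835, -0.827, -0.629]
contact_force: [2.1, -5.7, -1.1]
grip_width: 0.0395
```

```bash
python3 nx.py -.004 .032 11
```

```text
th_tool 1.033 P [0.5275 0.0006 0.1867] Fxyz tool [-1.7  5.9  0.5] Mo [-1.32 -0.86  0.19] q [-0.69  0.22  0.82  2.26 -0.9   0.55 -0.17] clk 14.28
pos angle from hinge -1.355 dist 0.1830
phi_tilt 0.0629947054060358
[-0.00014609  0.0017711  -0.0008368 ]
[-0.033, -0.014, -0.013, -0.004, 0.001, 0.009]
[-0.065, -0.029, -0.027, -0.009, 0.003, 0.018]
[-0.097, -0.045, -0.04, -0.013, 0.004, 0.028]
[-0.129, -0.063, -0.052, -0.018, 0.005, 0.037]
[-0.159, -0.081, -0.065, -0.022, 0.006, 0.046]
[-0.19, -0.1, -0.077, -0.027, 0.008, 0.055]
[-0.22, -0.12, -0.089, -0.031, 0.009, 0.064]
[-0.249, -0.142, -0.101, -0.036, 0.01, 0.073]
[-0.277, -0.164, -0.112, -0.04, 0.011, 0.082]
[-0.305, -0.187, -0.124, -0.045, 0.013, 0.091]
[-0.332, -0.211, -0.134, -0.05, 0.014, 0.1]
```

J4 is nearing its limit, so I'll bring the tool more upright about the pinch and then finish the swing.

>>> send_rows(deltas=[[0, -0.005, 0.002, 0, 0, -0.03, 0], [0, -0.009, 0.004, 0, 0, -0.06, 0], [0, -0.014, 0.006, 0, 0, -0.09, 0], [0, -0.018, 0.008, -0.002, 0, -0.11, 0], [0, -0.018, 0.008, -0.002, 0, -0.11, 0]])

```text
clock: 14.7
tcp_pos: [0.5295, 0.0002, 0.1867]
orientation: [-2.99, -0.889, -0.132]
contact_force: [0.3, -5.4, -0.6]
grip_width: 0.0397
```

```bash
python3 -c "
from h import *
dstat();swing((np.arange(1,10)*.032).round(3))"
```

```text
th_tool 1.022 P [5.295e-01 2.000e-04 1.867e-01] Fxyz tool [-2.8  4.7  0.4] Mo [-0.87 -0.5  -0.32] q [-0.87  0.4   0.98  2.06 -0.52  0.84 -0.59] clk 14.70
pos angle from hinge -1.345 dist 0.1839
0.032 [-0.036, -0.014, -0.003, -0.001, -0.0, 0.01]
0.064 [-0.072, -0.029, -0.006, -0.002, -0.0, 0.02]
0.096 [-0.108, -0.046, -0.01, -0.003, -0.0, 0.03]
0.128 [-0.143, -0.063, -0.013, -0.004, -0.0, 0.041]
0.16 [-0.177, -0.082, -0.016, -0.004, -0.0, 0.051]
0.192 [-0.211, -0.102, -0.019, -0.005, -0.0, 0.061]
0.224 [-0.244, -0.123, -0.022, -0.006, -0.0, 0.071]
0.256 [-0.276, -0.144, -0.025, -0.007, -0.0, 0.081]
0.288 [-0.308, -0.167, -0.028, -0.008, -0.0, 0.091]
```

>>> send_rows(deltas=[[0, -0.036, -0.011, -0.003, -0.001, 0, 0.01], [0, -0.072, -0.026, -0.006, -0.002, 0, 0.02], [0, -0.108, -0.042, -0.01, -0.003, 0, 0.03], [0, -0.143, -0.058, -0.013, -0.004, 0, 0.041], [0, -0.177, -0.076, -0.016, -0.004, 0, 0.051], [0, -0.211, -0.096, -0.019, -0.005, 0, 0.061], [0, -0.244, -0.116, -0.022, -0.006, 0, 0.071], [0, -0.276, -0.137, -0.025, -0.007, 0, 0.081], [0, -0.308, -0.16, -0.028, -0.008, 0, 0.091], [0, -0.308, -0.16, -0.028, -0.008, 0, 0.091], [0, -0.308, -0.16, -0.028, -0.008, 0, 0.091]])

```text
clock: 15.62
tcp_pos: [0.4751, -0.0047, 0.1861]
orientation: [-3.092, -0.449, -0.139]
contact_force: [0.7, -3.0, -0.6]
grip_width: 0.04
```

```bash
python3 -c "
from h import *
dstat();f=r.grab_frame('scene')['pixels'][:,:,::-1];cv2.imwrite('pics/s3.png',cv2.resize(f[120:320,270:530],None,fx=2.5,fy=2.5))"
```

```text
th_tool 1.312 P [ 0.4751 -0.0047  0.1861] Fxyz tool [-0.2  3.1  0.5] Mo [-0.68 -0.15  0.13] q [-1.06  0.34  1.16  2.18 -0.49  0.79 -0.88] clk 15.62
pos angle from hinge -1.642 dist 0.1845
```

View pics/s3.png

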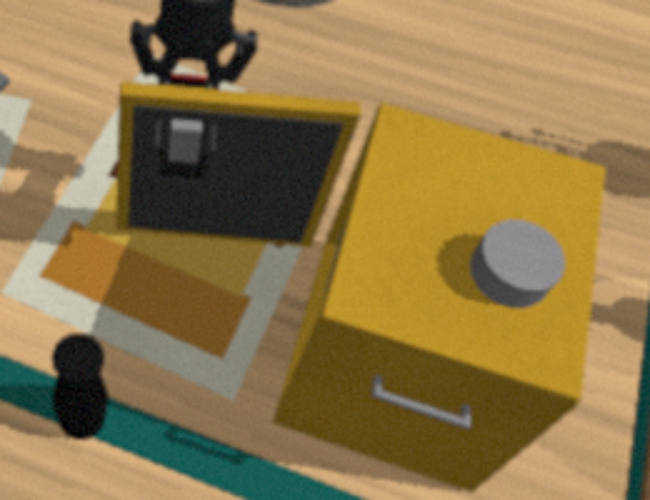

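The door is open at about 1.3 rad, with the gripper at (185,40) still on the paddle; the vase and tin are undisturbed. Releasing and retreating upward.

>>> send_rows(deltas=[[0.6, 0, 0, 0, 0, 0, 0], [1, 0, 0, 0, 0, 0, 0], [1, 0, 0, 0, 0, 0, 0], [1, 0, 0, 0, 0, 0, 0], [1, 0, 0, 0, 0, 0, 0], [1, 0, 0, 0, 0, 0, 0], [1, 0, 0, -0.1, 0, 0, 0], [1, 0, 0, -0.2, 0, 0, 0], [1, 0, 0, -0.35, 0, 0, 0], [1, 0, 0, -0.5, 0, 0, 0], [1, 0, 0, -0.7, 0, 0, 0], [1, 0, 0, -0.9, 0, 0, 0], [1, 0, 0, -1, 0, 0, 0], [1, 0, 0, -1, 0, 0, 0], [1, 0, 0, -1, 0, 0, 0]])

```text
clock: 16.92
tcp_pos: [0.4631, -0.0079, 0.3372]
orientation: [-3.087, -0.451, -0.146]
contact_force: [-0.3, 0.3, -0.2]
grip_width: 0.0856
```

```bash
python3 -c "
from h import *
dstat();a=[r.grab_frame(n)['pixels'][:,:,::-1] for n in('scene','side')]
cv2.imwrite('pics/e.png',np.hstack([cv2.resize(a[0][110:330,130:530],None,fx=1,fy=1),cv2.resize(a[1][60:400,150:550],(400,340))[:220]]) if 0 else np.vstack([a[0][110:330,130:530],a[1][60:400,150:550]]))"
```

```text
th_tool 1.311 P [ 0.4631 -0.0079  0.3372] Fxyz tool [-0.3 -0.4  0.2] Mo [-0.04 -0.09 -0.01] q [-1.31 -0.2   1.1   2.02  0.19  1.13 -1.57] clk 16.92
pos angle from hinge -1.705 dist 0.1889
```

View pics/e.png

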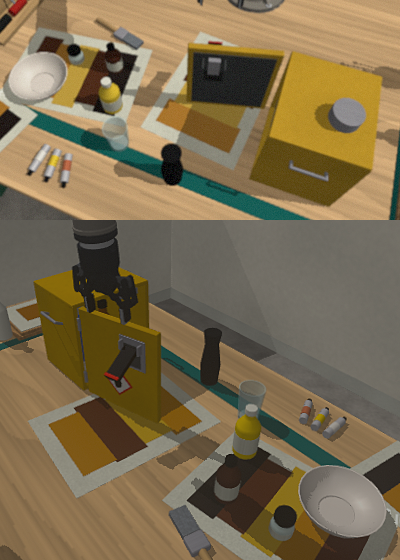

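The door stands wide open, the paddle droops (tip near (113,378)), the bottles and other things are in place, and the gripper is clear with zero force. Handing in.

```bash
python3 -c "
from h import *
print(r.hand_in())"
```

```text
the job is handed in; nothing more can be done
None
```

The solvent cabinet door is open to about 1.3 rad with the paddle back down, and I handed the job in at about 17 s. The hand-in gives no verdict.

- **Paddle:** I pinched it at 20 N and raised it in small steps. It met the soft stop near 0.6 rad, with the lift force peaking at about 11 N. I then eased off slightly.
- **Door:** A 3 mm test pull showed almost no drag, so the pawl was clear. I kept the paddle up until about 0.33 rad, then let it down gradually while swinging on at about 0.4 rad/s.
- **Release:** I let go and backed the gripper off upward.

**Last checks:** In the final pictures the door is wide open, the paddle is drooping at rest, and the bottles, jars, vase, brush and tin look where they were. The contact force read close to zero. I judged the final door angle from the gripper's pose and the paddle and loose things by eye, not by measurement.

**Disagreements:**
- The lift reading at the stop was about 1–3 N above the 8–10 N given as surely on it, probably partly friction of the blade turning in the pinch.
- There was a sideways force of up to about 6 N along the blade during the swing, which fits a position error of about 1 mm in my hinge estimate.

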